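Lay the bench out for filling PCR strips

ROBOT

A 6-joint arm with a two-finger parallel gripper is mounted at the origin on the work surface. World frame = base frame: x ahead of the robot, y to its left, z up, the work surface at z = 0. Lengths are in m, angles in rad, forces in N, time in s.
With the tool pointing down it reaches from about 0.35 to 0.975 m from the base axis. Payload 4.9 kg.
Tool frame: the origin (TCP) lies at the very end of the fingers, on their centre line; the grasp point (between the pads) lies ctrl.grip_point_offset behind it (ctrl.grip_point_offset is the distance from the TCP to the grasp point, in m); z points along the fingers, y is the line along which they close (so a half turn about z gives the same grasp; the last joint's range is limited). The gripper opens to 85 mm and grips with 20 to 120 N. Pads are 22 mm wide; open, the fingers measure 114 mm over their backs; the gripper's body (76 mm by 85 mm) begins 54 mm behind the grasp point. The pads swing forward as they close: fully open they stand 13 mm farther back than shut.
Start: joints at [1.195, 0.053, 1.613, -0, 1.476, -0.119], TCP at [0.159, 0.604, 0.231] pointing down, gripper open.
Joint ranges: [-3.01, 3.01], [-1.01, 2.22], [0.06, 2.58], [-1.02, 4.17], [0.09, 2.62], [-3.14, 3.14]. Speed limits (rad/s): [2.57, 2.57, 3.14, 3.14, 3.14, 3.14].

INTERFACE

Orientations are given as a rotation vector (axis times angle).
In Python, from station import ctrl gives the robot as it stands. The module is installed in compiled form; this text tells all that it offers.
- The arm moves only by the tool drive_tool, never from a script. Its argument "steps" is a list of rows, each an object with "translation": the shift along the tool's x, y, z normalised to -1 to 1, where 1 is 4 cm, a list of three; "angular": the turn, a rotation vector about the tool's x, y, z normalised to -1 to 1, where 1 is 8 degrees, a list of three; "gripper": the opening, from 0 (shut) to 1 (fully open). In form: [{"translation": [dx, dy, dz], "angular": [wx, wy, wz], "gripper": gripper}, ...]. A call has 1 to 8 rows; each row shifts and turns the commanded pose from where the row before left it, along the tool's axes as they then stand; what a row does not reach is not made up. A row lasts 1/8 s, in which the tool goes at most 62.5 mm and 10.7 degrees, less where a joint would pass 70% of its speed; a pose out of reach is approached as far as the arm can. A call with a number of a shift or a turn outside -1 to 1 is refused whole. A call with a gripper value outside its range is refused whole. The fingers move at their own pace and stop on an object; "force" is the grip in N (left out, the last holds). Time passes only in rows, so rows that do not move let the fingers close. It gives the time, the measured TCP pose, the force, the opening and the grip force at its end, in the units of the state.
- ctrl.get_obs(): the state, without advancing time (a new reading comes with each control period).
- ctrl.get_image(name): name is "scene" or "top" or "wrist"; returns a dict with "color" (420x560x3 uint8, red, green, blue), "depth" (420x560 float32, m along the optical axis (not along the pixel's ray), 0 where there is no reading), "fx", "fy", "cx", "cy" (pixels), "k1" (the pictures are not rectified: a ray, as slopes to the right and down, at radius r is drawn at 1 + k1 r^2 times it, then the intrinsics apply), "R" (3x3) and "t" (3): a world point X has camera coordinates R X + t. Camera axes: x right, y down, z forward; pixel columns grow to the right and rows downward; lengths in m; the calibration is good to about 2 mm. A picture is of the moment at which its call begins.
- ctrl.finish_job(): hands the job in; it is judged then, once.
The state is a dict: "t": time; "q": joint angles; "dq": joint speeds; "effort": joint torques, N m; "tool_pos": TCP position; "tool_rot": TCP orientation; "contact_force": force on the tool from outside, world axes, zero at the start; "wrist_torque": the same for the moment, N m; "opening": finger opening in m; "grip_force": force on a finger pad.
Only numpy, scipy, OpenCV 4.12 (cv2) and the standard library are available. Lean on these libraries where they do the work, as an engineer would, in place of code of your own. Each camera call takes 0.05 s, during which the arm holds its last target. There are 200 camera calls.

TASK

Lay the bench out for filling PCR strips: strip rack centred on top of the cold plate, tip box on the bench at the plate's end on the side where the multichannel pipette lies, reagent trough at its other end, all lengthways along the plate's left-right line and centred on it, with gaps of about 3 cm to the plate. Stand the waste beaker straight behind the tip box (away from the robot), centred on it, again with a gap of about 3 cm. Never tip the rack or the tip box over, leave the red tube rack, glass bottle and timer in place, and let go of everything.

Things in the scene. Friction and masses are not known exactly. Their poses are not given: they have to be found in the camera images.
- strip_rack: Loose PCR strip rack to be moved: blue plastic block 82 mm long, 46 mm wide, 28 mm high, with three rows of white capped 8-tube strips standing 5 mm above it and one empty row. 90 g. Stands on the bench at the start. Grip it across the 46 mm. Origin: centre of the underside; z up, y along the length, x across (a half turn is the same).
- tip_box: Loose open pipette-tip box to be moved: pale grey-blue, 80 mm long, 60 mm wide, straight sides 46 mm high; above them a dark deck (74 x 54) to 55 mm with 6 x 8 ivory tip collars to 61 mm. 120 g. Grip across the 60 mm, below 46 mm. The bigger lidded boxes at the far edge are only stock. Origin: centre of the underside; z up, y along the length, x across (a half turn is the same).
- trough: Loose reagent trough to be moved: an empty white open trough, 110 mm long, 45 mm wide (49 over the lip), 30 mm high, walls 2.5 mm, V-shaped inside. 60 g. Grip it across the 45 mm. Origin: centre of the underside; z up, y along the length, x across (a half turn is the same).
- beaker: Loose empty waste beaker to be moved: plain whitish plastic, round, open, 54 mm across at the rim, 51 mm at the foot, 70 mm tall, wall 2.5 mm. 60 g. Grip it across its outside. Origin: centre of the underside; z up; its yaw does not matter.
- cold_plate: Fixed low white unit with a flat aluminium top (98 x 108 mm) on which the rack goes. Footprint 110 mm front to back (x), 120 mm left to right (y); top 45 mm above the bench. Dark display and two buttons on its front, towards the robot. Origin: centre of the underside; x to its back (away from the robot), y to its left seen from the robot, z up. Its ends are the +y and -y sides.
- multichannel: Fixed: an 8-channel pipette lying left-right in its low grey cradle behind the work area, left or right of the middle (changes from start to start; a blue vortex mixer stands on the other side): 240 mm long (y), 80 mm wide at the head, 87 mm high. Only shows on which side (left, +y, or right, -y, of the cold plate) the tip box goes. Origin: centre of the underside; z up.
- tube_rack: Bystander, loose, leave alone: red microtube rack 50 mm (x) by 70 mm (y), 43 mm high with its tubes, standing just behind the cold plate. Origin: centre of the underside; z up.
- bottle: Bystander, loose, leave alone: glass bottle with a blue cap, 60 mm across, 120 mm tall, at the far side of the bench behind the cold plate. Origin: centre of the underside; z up.
- timer: Bystander, loose, leave alone: flat white bench timer 60 x 60 mm, 18 mm high, just in front of the cold plate. Origin: centre of the underside; z up.

How it is judged:
By the outcome, as a careful person would: the job done as asked, in the order asked, and still so for the second after the job is handed in, with the robot touching nothing.
It also fails if it takes over 128 s, if anything falls off the work surface, if the arm or the gripper's body presses on something with over 40 N, if the wrist force passes 120 N, or if a joint passes its speed limit or range.

## Working session

There is one attempt and no reset: what is moved stays moved. The work goes in short steps, Python scripts to look and compute and a tool call to move; the robot and the scene stay as the last step left them, time stands still between calls to the robot, and variables do not carry over. Pictures are saved under pics/ and viewed, at most 14 in all, crops included, and the job is handed in when it is done.

Besides the shell and the picture viewer there is one more tool, called after "Request:" as name(argument=value, ...) on one line, values as JSON. drive_tool: Moves the arm, as the interface text tells. Its arguments: {"type":"object","properties":{"steps":{"type":"array"},"force":{"type":"number"}},"required":["steps"]}

```bash
mkdir -p pics
cat > h.py <<'E'
import numpy as np, cv2
from station import ctrl
def cloud(im):
    h,w=im["depth"].shape
    u,v=np.meshgrid(np.arange(w),np.arange(h))
    K=np.array([[im["fx"],0,im["cx"]],[0,im["fy"],im["cy"]],[0,0,1]],float)
    p=np.stack([u,v],-1).reshape(-1,1,2).astype(np.float64)
    n=cv2.undistortPoints(p,K,np.array([im["k1"],0,0,0,0],float)).reshape(h,w,2)
    d=im["depth"][...,None]
    P=np.concatenate([n*d,d],-1)
    W=(P-im["t"])@im["R"]
    W[im["depth"]==0]=np.nan
    return W
def topdown(W,C,x0,x1,y0,y1,res=0.002):
    """ortho map, row down = -x, col right = -y"""
    pass
E
python3 - <<'E'
from h import *
o=ctrl.get_obs(); print(o["tool_pos"],o["tool_rot"],o["opening"],o["t"],ctrl.grip_point_offset)
for n in("top","scene"):
    im=ctrl.get_image(n); cv2.imwrite(f"pics/{n}0.png",im["color"][...,::-1]); np.save(f"{n}0.npy",cloud(im)); np.save(f"{n}0c.npy",im["color"])
    print(n,-im["R"].T@im["t"],im["R"].round(2).tolist(),im["fx"])
E
```

```text
[0.15850922 0.60391363 0.23003835] [-0.40226864 -3.11520611  0.00318651] 0.08526190010175365 0.0 0.0187
top [0.51416042 0.00849546 1.1347233 ] [[-0.03, -1.0, 0.01], [-1.0, 0.03, -0.07], [0.07, -0.01, -1.0]] 426.3172137550028
scene [0.94450275 0.63610023 0.94266796] [[-0.87, 0.49, -0.0], [0.37, 0.67, -0.64], [-0.31, -0.56, -0.77]] 399.2094671782422
```

View pics/top0.png

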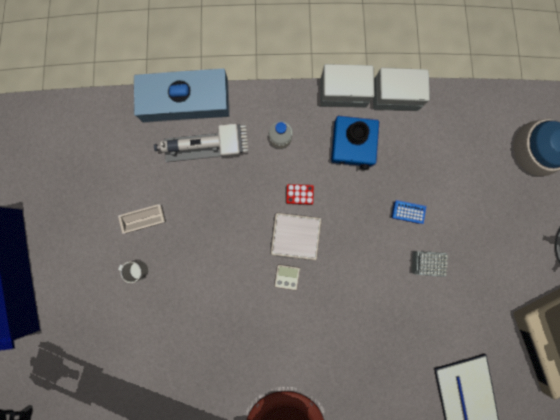

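View pics/scene0.png

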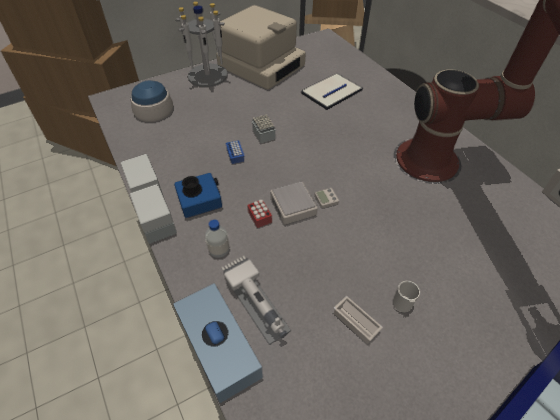

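```bash
cat > m.py <<'E'
from h import *
def meas(W,box,z0,z1,name=""):
    (u0,v0,u1,v1)=box
    P=W[v0:v1,u0:u1].reshape(-1,3); P=P[np.isfinite(P[:,2])]
    P=P[(P[:,2]>z0)&(P[:,2]<z1)]
    r=cv2.minAreaRect((P[:,:2]*1000).astype(np.float32))
    c,s,a=r
    # yaw of long axis
    d=cv2.boxPoints(r); e=[d[1]-d[0],d[2]-d[1]]; e=max(e,key=np.linalg.norm)
    yaw=np.degrees(np.arctan2(e[1],e[0]))%180
    print(name,len(P),"c",np.round(c,1),"size",np.round(s,1),"longaxis yaw",round(yaw,1),"z",np.percentile(P[:,2],[5,50,95]).round(4),"mean",P[:,:2].mean(0).round(4))
    return r
E
python3 - <<'E'
from m import *
W=np.load("top0.npy")
print("bench z",np.nanmedian(W[300:330,200:260,2]), np.nanmedian(W[230:250,450:500,2]), np.nanmedian(W[170:180,110:140,2]))
meas(W,(262,205,330,268),.035,.06,"plate")
meas(W,(385,195,435,230),.02,.05,"strip hi"); meas(W,(385,195,435,230),.008,.05,"strip")
meas(W,(405,245,460,285),.04,.07,"tip"); meas(W,(405,245,460,285),.01,.07,"tip all")
meas(W,(110,200,170,238),.02,.05,"trough")
meas(W,(110,255,150,290),.055,.09,"beaker"); 
meas(W,(262,180,325,207),.02,.06,"tuberack")
meas(W,(270,265,305,292),.01,.03,"timer")
meas(W,(150,118,250,165),.03,.1,"multi")
meas(W,(330,110,385,170),.03,.1,"vortex")
meas(W,(262,118,298,150),.03,.13,"bottle")
E
```

```text
bench z 0.000824492891443555 0.0006309465943526866 0.0010814753837534608
plate 1969 c [512.8 -39.6] size [120.  111.7] longaxis yaw 81.4 z [0.0386 0.0451 0.0488] mean [ 0.5136 -0.0394]
strip hi 583 c [ 569.  -341.9] size [85.3 48.8] longaxis yaw 77.3 z [0.0255 0.0296 0.0353] mean [ 0.5686 -0.3411]
strip 611 c [ 569.  -341.9] size [85.3 48.8] longaxis yaw 77.3 z [0.0216 0.0293 0.0353] mean [ 0.5685 -0.34  ]
tip 719 c [ 431.4 -387.8] size [77.9 62.3] longaxis yaw 83.2 z [0.0437 0.0566 0.0633] mean [ 0.4315 -0.3859]
tip all 797 c [ 431.5 -387.5] size [78.6 62.3] longaxis yaw 83.2 z [0.0257 0.0561 0.0631] mean [ 0.4317 -0.3824]
trough 318 c [568.9 364.7] size [ 50.3 117.2] longaxis yaw 103.8 z [0.0205 0.03   0.0341] mean [0.5696 0.3687]
beaker 162 c [433.8 378.9] size [53.4 54. ] longaxis yaw 110.2 z [0.0566 0.0678 0.0735] mean [0.4345 0.3829]
tuberack 533 c [623.1 -53.5] size [70.3 50.4] longaxis yaw 87.8 z [0.0328 0.0385 0.0458] mean [ 0.6222 -0.0526]
timer 532 c [406.9 -14.3] size [60.  60.3] longaxis yaw 169.5 z [0.0152 0.0189 0.023 ] mean [ 0.4072 -0.0142]
multi 1559 c [779.6 208.6] size [262.5 101.1] longaxis yaw 86.5 z [0.047  0.0598 0.0653] mean [0.7613 0.1767]
vortex 2123 c [ 751.8 -201.8] size [114.3 135.3] longaxis yaw 172.5 z [0.0468 0.0587 0.0944] mean [ 0.752 -0.2  ]
bottle 493 c [776.9  -7.3] size [57.5 56.7] longaxis yaw 86.4 z [0.0464 0.0866 0.1219] mean [ 0.7692 -0.0065]
```

Request:
drive_tool(steps=[{"translation": [0, 0, -0.4], "angular": [0, 0, 1], "gripper": 1}, {"translation": [0, 0, -0.4], "angular": [0, 0, 1], "gripper": 1}, {"translation": [0, 0, -0.4], "angular": [0, 0, 1], "gripper": 1}, {"translation": [0, 0, -0.4], "angular": [0, 0, 1], "gripper": 1}, {"translation": [0, 0, -0.4], "angular": [0, 0, 1], "gripper": 1}, {"translation": [0, 0, -0.4], "angular": [0, 0, 1], "gripper": 1}, {"translation": [0, 0, -0.4], "angular": [0, 0, 1], "gripper": 1}, {"translation": [0, 0, -0.4], "angular": [0, 0, 1], "gripper": 1}])

```text
t: 1.1
tool_pos: [0.1586, 0.6043, 0.3591]
tool_rot: [1.998, 2.424, -0.002]
contact_force: [-0.1, 0.0, -0.3]
opening: 0.0855
grip_force: 0.0
```

Request:
drive_tool(steps=[{"translation": [0, 0, 0], "angular": [0, 0, 1], "gripper": 1}, {"translation": [0, 0, 0], "angular": [0, 0, 0.4], "gripper": 1}, {"translation": [-1, 0.5, 0], "angular": [0, 0, 0], "gripper": 1}, {"translation": [-1, 0.5, 0], "angular": [0, 0, 0], "gripper": 1}, {"translation": [-1, 0.5, 0], "angular": [0, 0, 0], "gripper": 1}, {"translation": [-1, 0.5, 0], "angular": [0, 0, 0], "gripper": 1}, {"translation": [-1, 0.5, 0], "angular": [0, 0, 0], "gripper": 1}, {"translation": [-1, 0.5, 0], "angular": [0, 0, 0], "gripper": 1}])

```text
t: 2.1
tool_pos: [0.2794, 0.3632, 0.3588]
tool_rot: [2.219, 2.223, -0.001]
contact_force: [0.2, 0.1, -0.2]
opening: 0.0853
grip_force: 0.0
```

Request:
drive_tool(steps=[{"translation": [-1, 0.5, 0], "angular": [0, 0, 0], "gripper": 1}, {"translation": [-1, 0.5, 0], "angular": [0, 0, 0], "gripper": 1}, {"translation": [-1, 0.5, 0], "angular": [0, 0, 0], "gripper": 1}, {"translation": [-1, 0.5, 0], "angular": [0, 0, 0], "gripper": 1}, {"translation": [-1, 0.5, 0], "angular": [0, 0, 0], "gripper": 1}, {"translation": [-1, 0.5, 0], "angular": [0, 0, 0], "gripper": 1}, {"translation": [-1, 0.5, 0], "angular": [0, 0, 0], "gripper": 1}, {"translation": [-1, 0.5, 0], "angular": [0, 0, 0], "gripper": 1}])

```text
t: 3.1
tool_pos: [0.4398, 0.0435, 0.3589]
tool_rot: [-2.22, -2.223, 0.0]
contact_force: [0.4, -0.3, -0.2]
opening: 0.0853
grip_force: 0.0
```

Request:
drive_tool(steps=[{"translation": [-1, 0, 0], "angular": [0, 0, 0], "gripper": 1}, {"translation": [-1, 0, 0], "angular": [0, 0, 0], "gripper": 1}, {"translation": [0, 0, 0], "angular": [0, 0, 0], "gripper": 1}, {"translation": [0, 0, 0], "angular": [0, 0, 0], "gripper": 1}])

```text
t: 3.6
tool_pos: [0.4396, -0.0348, 0.359]
tool_rot: [-2.219, -2.222, -0.0]
contact_force: [0.3, 0.3, 0.4]
opening: 0.0852
grip_force: 0.0
```

Run:
```python
from h import *
o=ctrl.get_obs(); print(o["tool_pos"],o["tool_rot"],o["t"])
im=ctrl.get_image("wrist"); cv2.imwrite("pics/w1.png",im["color"][...,::-1]); np.save("w1.npy",cloud(im)); np.save("w1c.npy",im["color"])
print(-im["R"].T@im["t"],im["R"].round(3).tolist(),im["fx"])
```

```text
[ 0.4395768  -0.03475575  0.35896007] [-2.21932246e+00 -2.22244708e+00 -3.10818201e-05] 3.6
[0.44008597 0.03879617 0.50086734] [[1.0, -0.0, -0.001], [-0.0, -0.959, 0.285], [-0.001, -0.285, -0.959]] 340.5231543609144
```

View pics/w1.png

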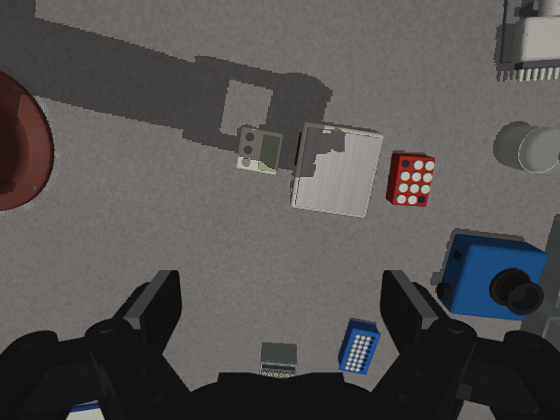

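```bash
cat >> m.py <<'E'
def fit(W,box,z0,z1,name="",size=None,grid=0.001):
    """box in world x0,x1,y0,y1. rect fit on filled occupancy mask; sweep angle, robust extents"""
    P=W.reshape(-1,3); P=P[np.isfinite(P[:,2])]
    x0,x1,y0,y1=box
    P=P[(P[:,2]>z0)&(P[:,2]<z1)&(P[:,0]>x0)&(P[:,0]<x1)&(P[:,1]>y0)&(P[:,1]<y1)]
    m=np.zeros((int((x1-x0)/grid)+1,int((y1-y0)/grid)+1),np.uint8)
    m[((P[:,0]-x0)/grid).astype(int),((P[:,1]-y0)/grid).astype(int)]=255
    k=np.ones((5,5),np.uint8); m=cv2.morphologyEx(m,cv2.MORPH_CLOSE,k); m=cv2.morphologyEx(m,cv2.MORPH_OPEN,k)
    c=max(cv2.findContours(m,cv2.RETR_EXTERNAL,cv2.CHAIN_APPROX_NONE)[0],key=cv2.contourArea)
    f=np.zeros_like(m); cv2.drawContours(f,[c],-1,255,-1)
    I=np.argwhere(f)*grid+[x0+grid/2,y0+grid/2]
    best=None
    for a in np.arange(-45,45,.25):
        t=np.radians(a); u=I@[np.cos(t),np.sin(t)]; v=I@[-np.sin(t),np.cos(t)]
        ul,uh=np.percentile(u,[.7,99.3]); vl,vh=np.percentile(v,[.7,99.3])
        ar=(uh-ul)*(vh-vl)
        if best is None or ar<best[0]:
            cu,cv=(ul+uh)/2,(vl+vh)/2
            best=(ar,a,np.array([np.cos(t)*cu-np.sin(t)*cv,np.sin(t)*cu+np.cos(t)*cv]),uh-ul,vh-vl)
    print(f"{name:8s} n{len(P)} c {best[2].round(4)} yaw {best[1]} size(x',y') {best[3]:.4f} {best[4]:.4f} centroid {I.mean(0).round(4)} zmed {np.median(P[:,2]):.4f}")
    return best
B=dict(plate=(.43,.593,-.12,.04),strip=(.50,.64,-.41,-.28),tip=(.36,.50,-.46,-.32),trough=(.5,.64,.28,.45),beaker=(.37,.50,.32,.44),tube=(.585,.67,-.11,.0),timer=(.36,.45,-.06,.03))
E
python3 - <<'E'
from m import *
T=np.load("top0.npy");W=np.load("w1.npy");S=np.load("scene0.npy")
for n,C in(("top",T),("wrist",W),("scene",S)):
    print(n)
    for k,z in(("plate",(.035,.06)),("strip",(.02,.05)),("tip",(.03,.07)),("trough",(.02,.05)),("beaker",(.055,.09)),("tube",(.02,.06)),("timer",(.012,.03))):
        try: fit(C,B[k],*z,k)
        except Exception as e: print(k,"-")
E
```

```text
top
plate    n1969 c [ 0.5137 -0.0396] yaw -8.75 size(x',y') 0.1062 0.1158 centroid [ 0.5136 -0.0396] zmed 0.0451
strip    n583 c [ 0.5689 -0.3417] yaw -12.75 size(x',y') 0.0469 0.0820 centroid [ 0.5688 -0.3415] zmed 0.0296
tip      n744 c [ 0.4309 -0.387 ] yaw -5.25 size(x',y') 0.0594 0.0742 centroid [ 0.4311 -0.3869] zmed 0.0565
trough   n318 c [0.5535 0.4167] yaw 12.5 size(x',y') 0.0266 0.0064 centroid [0.5532 0.4165] zmed 0.0300
beaker   n162 c [0.443 0.404] yaw 0.0 size(x',y') 0.0150 0.0070 centroid [0.4433 0.4043] zmed 0.0678
tube     n533 c [ 0.6227 -0.0528] yaw -4.5 size(x',y') 0.0491 0.0679 centroid [ 0.6225 -0.0527] zmed 0.0385
timer    n532 c [ 0.4071 -0.014 ] yaw -10.5 size(x',y') 0.0582 0.0580 centroid [ 0.4071 -0.0142] zmed 0.0189
wrist
plate    n6799 c [ 0.5153 -0.0399] yaw -8.75 size(x',y') 0.1071 0.1169 centroid [ 0.5153 -0.0398] zmed 0.0440
strip    n1274 c [ 0.5698 -0.3426] yaw -12.5 size(x',y') 0.0459 0.0829 centroid [ 0.5698 -0.3428] zmed 0.0277
tip      n723 c [ 0.4356 -0.3584] yaw -6.25 size(x',y') 0.0588 0.0184 centroid [ 0.4354 -0.3573] zmed 0.0474
trough -
b
[... 280 characters left out ...]
ze(x',y') 0.0995 0.1005 centroid [ 0.5188 -0.0273] zmed 0.0448
strip    n257 c [ 0.589  -0.3085] yaw 0.0 size(x',y') 0.0170 0.0060 centroid [ 0.5889 -0.3087] zmed 0.0298
tip      n355 c [ 0.4393 -0.372 ] yaw -5.5 size(x',y') 0.0532 0.0430 centroid [ 0.4479 -0.3658] zmed 0.0562
trough   n424 c [0.5475 0.3679] yaw 12.25 size(x',y') 0.0120 0.0938 centroid [0.5464 0.3704] zmed 0.0296
beaker   n206 c [0.4485 0.4015] yaw 0.0 size(x',y') 0.0100 0.0080 centroid [0.4487 0.4015] zmed 0.0673
tube     n377 c [ 0.6355 -0.0355] yaw 0.0 size(x',y') 0.0300 0.0320 centroid [ 0.6382 -0.0323] zmed 0.0374
timer    n294 c [ 0.4231 -0.0031] yaw -9.0 size(x',y') 0.0366 0.0277 centroid [ 0.4234 -0.0019] zmed 0.0188
```

```bash
cat > plan.py <<'E'
import sys
from h import *
from scipy.spatial.transform import Rotation as Ro
x,y,z,psi=map(float,sys.argv[1:5])
o=ctrl.get_obs(); R=Ro.from_rotvec(o["tool_rot"]).as_matrix()
p0=np.degrees(np.arctan2(R[1,1],R[0,1])); dw=(p0-psi+180)%360-180
t=np.radians(psi); Rt=np.array([[-np.sin(t),np.cos(t),0],[np.cos(t),np.sin(t),0],[0,0,-1]]).T
d=np.array([x,y,z])-o["tool_pos"]
print("t",round(o["t"],2),"pos",o["tool_pos"].round(4),"psi",p0.round(2),"tilt",np.degrees(np.arccos(-R[2,2])).round(2),"| rot units",(dw/8).round(3),"shift units after rot",(Rt.T@d/.04).round(3))
E
python3 plan.py .569 -.342 .10 -12.6
```

```text
t 3.65 pos [ 0.4396 -0.0344  0.3591] psi 0.13 tilt 0.03 | rot units 1.592 shift units after rot [-6.799  4.834  6.478]
```

Request:
drive_tool(steps=[{"translation": [0, 0, 0], "angular": [0, 0, 0.8], "gripper": 1}, {"translation": [0, 0, 0], "angular": [0, 0, 0.792], "gripper": 1}])

```text
t: 3.9
tool_pos: [0.4397, -0.0339, 0.3593]
tool_rot: [-2.454, -1.961, -0.0]
contact_force: [0.3, -0.1, -0.4]
opening: 0.0855
grip_force: 0.0
```

Request:
drive_tool(steps=[{"translation": [-0.85, 0.604, 0.81], "angular": [0, 0, 0], "gripper": 1}, {"translation": [-0.85, 0.604, 0.81], "angular": [0, 0, 0], "gripper": 1}, {"translation": [-0.85, 0.604, 0.81], "angular": [0, 0, 0], "gripper": 1}, {"translation": [-0.85, 0.604, 0.81], "angular": [0, 0, 0], "gripper": 1}, {"translation": [-0.85, 0.604, 0.81], "angular": [0, 0, 0], "gripper": 1}, {"translation": [-0.85, 0.604, 0.81], "angular": [0, 0, 0], "gripper": 1}, {"translation": [-0.85, 0.604, 0.81], "angular": [0, 0, 0], "gripper": 1}, {"translation": [-0.85, 0.604, 0.81], "angular": [0, 0, 0], "gripper": 1}])

```text
t: 4.9
tool_pos: [0.5701, -0.3425, 0.099]
tool_rot: [2.45, 1.966, 0.001]
contact_force: [0.7, -0.2, 0.3]
opening: 0.0853
grip_force: 0.0
```

Request:
drive_tool(steps=[{"translation": [0, 0, 0], "angular": [0, 0, 0], "gripper": 1}, {"translation": [0, 0, 0], "angular": [0, 0, 0], "gripper": 1}])

```text
t: 5.15
tool_pos: [0.5694, -0.3416, 0.1004]
tool_rot: [-2.451, -1.965, -0.0]
contact_force: [-0.1, -0.1, 0.7]
opening: 0.0854
grip_force: 0.0
```

```bash
python3 - <<'E'
from m import *
im=ctrl.get_image("wrist"); cv2.imwrite("pics/w2.png",im["color"][...,::-1]); W=cloud(im)
fit(W,B["strip"],.02,.05,"strip")
fit(W,B["tip"],.02,.05,"tip")
E
python3 plan.py .569 -.342 .003 -12.6
```

```text
strip    n8616 c [ 0.5708 -0.3427] yaw -12.75 size(x',y') 0.0476 0.0837 centroid [ 0.5708 -0.3426] zmed 0.0277
tip      n2094 c [ 0.4265 -0.3509] yaw -5.0 size(x',y') 0.0382 0.0054 centroid [ 0.4265 -0.351 ] zmed 0.0396
t 5.2 pos [ 0.5697 -0.3417  0.1015] psi -12.55 tilt 0.1 | rot units 0.006 shift units after rot [-0.01  -0.015  2.462]
```

View pics/w2.png

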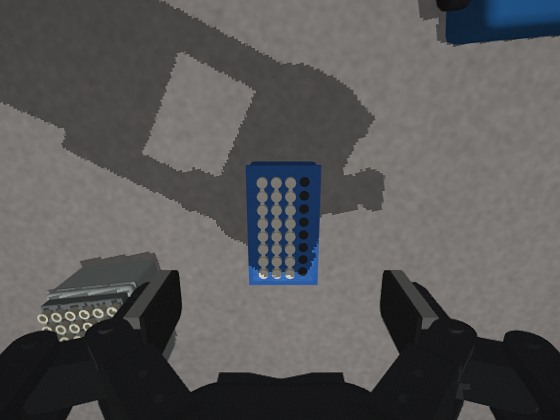

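Request:
drive_tool(force=30, steps=[{"translation": [0, 0, 0.8], "angular": [0, 0, 0], "gripper": 1}, {"translation": [0, 0, 0.8], "angular": [0, 0, 0], "gripper": 1}, {"translation": [-0.02, 0, 0.6], "angular": [0, 0, 0], "gripper": 1}, {"translation": [0, 0, 0.22], "angular": [0, 0, 0], "gripper": 1}, {"translation": [0, 0, 0], "angular": [0, 0, 0], "gripper": 0.6}, {"translation": [0, 0, 0], "angular": [0, 0, 0], "gripper": 0.2}, {"translation": [0, 0, 0], "angular": [0, 0, 0], "gripper": 0.2}, {"translation": [0, 0, 0], "angular": [0, 0, 0], "gripper": 0.2}])

```text
t: 6.2
tool_pos: [0.5699, -0.3444, 0.0056]
tool_rot: [2.45, 1.961, 0.002]
contact_force: [0.1, 0.3, 5.9]
opening: 0.0456
grip_force: 33.7
```

Request:
drive_tool(steps=[{"translation": [0, 0, 0], "angular": [0, 0, 0], "gripper": 0.2}, {"translation": [0, 0, 0], "angular": [0, 0, 0], "gripper": 0.2}])

```text
t: 6.45
tool_pos: [0.5699, -0.3444, 0.0056]
tool_rot: [2.45, 1.961, 0.002]
contact_force: [0.0, 1.0, 6.2]
opening: 0.0453
grip_force: 33.7
```

```bash
python3 plan.py .5145 -.0397 .12 -8.75
```

```text
t 6.45 pos [ 0.5699 -0.3444  0.0056] psi -12.65 tilt 0.19 | rot units -0.488 shift units after rot [ 7.318 -2.527 -2.861]
```

Request:
drive_tool(steps=[{"translation": [0, 0, -0.3], "angular": [0, 0, 0], "gripper": 0.2}, {"translation": [0, 0, -0.6], "angular": [0, 0, 0], "gripper": 0.2}, {"translation": [0, 0, -0.7], "angular": [0, 0, -0.16], "gripper": 0.2}, {"translation": [0, 0, -0.7], "angular": [0, 0, -0.16], "gripper": 0.2}, {"translation": [0, 0, -0.5], "angular": [0, 0, -0.16], "gripper": 0.2}, {"translation": [0.5, -0.16, 0], "angular": [0, 0, 0], "gripper": 0.2}, {"translation": [0.7, -0.24, 0], "angular": [0, 0, 0], "gripper": 0.2}, {"translation": [0.7, -0.24, 0], "angular": [0, 0, 0], "gripper": 0.2}])

```text
t: 7.45
tool_pos: [0.5533, -0.2619, 0.1132]
tool_rot: [-2.383, -2.042, 0.001]
contact_force: [-0.9, -0.2, -1.7]
opening: 0.0454
grip_force: 32.8
```

Request:
drive_tool(steps=[{"translation": [0.8, -0.27, 0], "angular": [0, 0, 0], "gripper": 0.2}, {"translation": [0.8, -0.27, 0], "angular": [0, 0, 0], "gripper": 0.2}, {"translation": [0.8, -0.27, 0], "angular": [0, 0, 0], "gripper": 0.2}, {"translation": [0.8, -0.27, 0], "angular": [0, 0, 0], "gripper": 0.2}, {"translation": [0.8, -0.27, 0], "angular": [0, 0, 0], "gripper": 0.2}, {"translation": [0.7, -0.26, 0], "angular": [0, 0, 0], "gripper": 0.2}, {"translation": [0.4, -0.2, 0], "angular": [0, 0, 0], "gripper": 0.2}, {"translation": [0, 0, 0], "angular": [0, 0, 0], "gripper": 0.2}])

```text
t: 8.45
tool_pos: [0.5134, -0.0507, 0.1142]
tool_rot: [-2.383, -2.046, 0.002]
contact_force: [1.1, -1.2, -0.8]
opening: 0.0453
grip_force: 32.8
```

```bash
python3 - <<'E'
from m import *
im=ctrl.get_image("wrist"); W=cloud(im)
o=ctrl.get_obs(); x,y,z=o["tool_pos"]; print(o["grip_force"],o["opening"],o["contact_force"])
fit(W,(x-.08,x+.08,y-.08,y+.08),z+.01,z+.05,"strip")
fit(W,B["plate"],.04,.05,"plate")
fit(W,B["timer"],.012,.03,"timer")
E
python3 plan.py .5142 -.0416 .055 -8.75
```

```text
32.8242427110672 0.04491757130681692 [-0.20559494  0.12864368 -1.38212113]
strip    n27014 c [ 0.5143 -0.0454] yaw -10.5 size(x',y') 0.0658 0.0768 centroid [ 0.5146 -0.045 ] zmed 0.1368
plate    n11066 c [ 0.5175 -0.0279] yaw -8.75 size(x',y') 0.0988 0.0854 centroid [ 0.5204 -0.0119] zmed 0.0442
timer    n6586 c [ 0.4098 -0.0144] yaw -9.5 size(x',y') 0.0589 0.0592 centroid [ 0.4098 -0.0143] zmed 0.0176
t 8.5 pos [ 0.514  -0.0516  0.1147] psi -8.76 tilt 0.05 | rot units -0.001 shift units after rot [ 0.247 -0.033  1.491]
```

Run:
```python
from m import *
im=ctrl.get_image("wrist"); W=cloud(im); c=im["color"].astype(int)
o=ctrl.get_obs(); x,y,z=o["tool_pos"]
cv2.imwrite("pics/w3.png",im["color"][...,::-1])
m=(c[...,2]>c[...,0]+40)|(c.min(-1)>90)
W[~m]=np.nan
fit(W,(x-.08,x+.08,y-.08,y+.08),z+.012,z+.05,"strip")
```

```text
strip    n18853 c [ 0.5151 -0.0463] yaw -8.75 size(x',y') 0.0482 0.0766 centroid [ 0.5152 -0.0459] zmed 0.1368
```

View pics/w3.png

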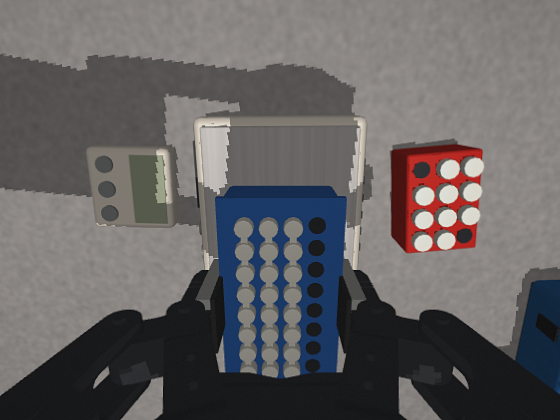

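```bash
python3 plan.py .5147 -.0421 .054 -8.75
```

```text
t 8.55 pos [ 0.5144 -0.0521  0.115 ] psi -8.81 tilt 0.03 | rot units -0.007 shift units after rot [ 0.249 -0.031  1.525]
```

Request:
drive_tool(steps=[{"translation": [0.24, -0.02, 0.3], "angular": [0, 0, 0], "gripper": 0.2}, {"translation": [0, 0, 0.5], "angular": [0, 0, 0], "gripper": 0.2}, {"translation": [0, 0, 0.4], "angular": [0, 0, 0], "gripper": 0.2}, {"translation": [0, 0, 0.25], "angular": [0, 0, 0], "gripper": 0.2}, {"translation": [0, 0, 0], "angular": [0, 0, 0], "gripper": 0.2}, {"translation": [0, 0, 0], "angular": [0, 0, 0], "gripper": 0.2}])

```text
t: 9.3
tool_pos: [0.5158, -0.0424, 0.0579]
tool_rot: [2.385, 2.044, 0.001]
contact_force: [-0.3, -0.6, -0.2]
opening: 0.0453
grip_force: 32.8
```

Request:
drive_tool(steps=[{"translation": [0, 0, 0.05], "angular": [0, 0, 0], "gripper": 0.2}, {"translation": [0, 0, 0.03], "angular": [0, 0, 0], "gripper": 0.2}, {"translation": [0, 0, 0], "angular": [0, 0, 0], "gripper": 0.2}])

```text
t: 9.68
tool_pos: [0.5153, -0.0423, 0.0542]
tool_rot: [2.385, 2.044, 0.0]
contact_force: [-0.4, 0.3, 0.2]
opening: 0.0455
grip_force: 32.8
```

Request:
drive_tool(steps=[{"translation": [0, 0, 0.04], "angular": [0, 0, 0], "gripper": 0.2}, {"translation": [0, 0, 0.03], "angular": [0, 0, 0], "gripper": 0.2}, {"translation": [0, 0, 0], "angular": [0, 0, 0], "gripper": 0.2}])

```text
t: 10.05
tool_pos: [0.5151, -0.0423, 0.0511]
tool_rot: [-2.385, -2.044, 0.0]
contact_force: [-0.4, 0.0, -0.4]
opening: 0.0457
grip_force: 32.8
```

Request:
drive_tool(steps=[{"translation": [0, 0, 0.03], "angular": [0, 0, 0], "gripper": 0.2}, {"translation": [0, 0, 0], "angular": [0, 0, 0], "gripper": 0.2}])

```text
t: 10.3
tool_pos: [0.5154, -0.0423, 0.0506]
tool_rot: [2.385, 2.044, 0.0]
contact_force: [-2.7, 0.2, 3.7]
opening: 0.0453
grip_force: 33.3
```

Request:
drive_tool(steps=[{"translation": [0, 0, 0], "angular": [0, 0, 0], "gripper": 0.65}, {"translation": [0, 0, 0], "angular": [0, 0, 0], "gripper": 0.8}, {"translation": [0, 0, -0.2], "angular": [0, 0, 0], "gripper": 0.9}, {"translation": [0, 0, -0.6], "angular": [0, 0, 0], "gripper": 1}, {"translation": [0, 0, -1], "angular": [0, 0, 0], "gripper": 1}, {"translation": [-0.5, 0, -1], "angular": [0, 0, 0], "gripper": 1}, {"translation": [-1, 0, -1], "angular": [0, 0, 0], "gripper": 1}, {"translation": [-1, 0, -1], "angular": [0, 0, 0], "gripper": 1}])

```text
t: 11.3
tool_pos: [0.4997, -0.1419, 0.2442]
tool_rot: [2.384, 2.045, 0.001]
contact_force: [0.8, -0.8, -0.1]
opening: 0.0851
grip_force: 0.0
```

```bash
python3 - <<'E'
from m import *
for n in("wrist","top"):
    im=ctrl.get_image(n); W=cloud(im)
    fit(W,B["plate"],.065,.09,"strip"); fit(W,B["plate"],.035,.085,"plate"); fit(W,B["tip"],.03,.07,"tip"); fit(W,B["tube"],.02,.06,"tube")
    if n=="wrist": cv2.imwrite("pics/w4.png",im["color"][...,::-1])
E
python3 plan.py .4315 -.387 .16 -5.5
```

```text
strip    n5806 c [ 0.516  -0.0404] yaw -9.5 size(x',y') 0.0477 0.0831 centroid [ 0.516  -0.0403] zmed 0.0726
plate    n14782 c [ 0.5156 -0.0405] yaw -8.25 size(x',y') 0.1079 0.1169 centroid [ 0.5156 -0.0404] zmed 0.0448
tip      n1013 c [ 0.4372 -0.353 ] yaw -15.25 size(x',y') 0.0608 0.0157 centroid [ 0.4416 -0.3547] zmed 0.0447
tube     n4149 c [ 0.6243 -0.0542] yaw -3.25 size(x',y') 0.0496 0.0687 centroid [ 0.6241 -0.0542] zmed 0.0360
strip    n655 c [ 0.514  -0.0399] yaw -8.0 size(x',y') 0.0463 0.0814 centroid [ 0.514  -0.0398] zmed 0.0746
plate    n1967 c [ 0.5136 -0.0395] yaw -8.75 size(x',y') 0.1063 0.1156 centroid [ 0.5136 -0.0396] zmed 0.0466
tip      n414 c [ 0.4298 -0.4008] yaw -10.0 size(x',y') 0.0605 0.0470 centroid [ 0.4279 -0.4017] zmed 0.0577
tube     n532 c [ 0.6225 -0.0532] yaw -4.25 size(x',y') 0.0486 0.0678 centroid [ 0.6225 -0.0532] zmed 0.0384
t 11.4 pos [ 0.5021 -0.145   0.249 ] psi -9.03 tilt 0.66 | rot units -0.441 shift units after rot [-6.192 -1.176  2.225]
```

View pics/w4.png

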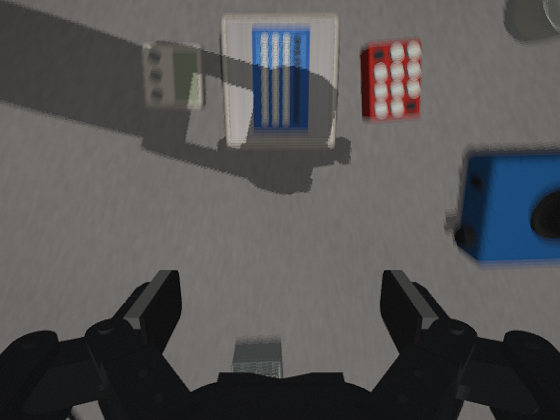

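Request:
drive_tool(steps=[{"translation": [0, 0, 0], "angular": [0, 0, -0.22], "gripper": 1}, {"translation": [0, 0, 0], "angular": [0, 0, -0.22], "gripper": 1}])

```text
t: 11.65
tool_pos: [0.4992, -0.14, 0.2403]
tool_rot: [-2.316, -2.118, 0.002]
contact_force: [-0.7, 0.1, 0.0]
opening: 0.0854
grip_force: 0.0
```

```bash
python3 plan.py .4318 -.3873 .16 -5.5
```

```text
t 11.65 pos [ 0.4992 -0.14    0.2403] psi -5.11 tilt 0.18 | rot units 0.048 shift units after rot [-6.316 -1.086  2.007]
```

Request:
drive_tool(steps=[{"translation": [-0.9, -0.155, 0.287], "angular": [0, 0, 0.05], "gripper": 1}, {"translation": [-0.9, -0.155, 0.287], "angular": [0, 0, 0], "gripper": 1}, {"translation": [-0.9, -0.155, 0.287], "angular": [0, 0, 0], "gripper": 1}, {"translation": [-0.9, -0.155, 0.287], "angular": [0, 0, 0], "gripper": 1}, {"translation": [-0.9, -0.155, 0.287], "angular": [0, 0, 0], "gripper": 1}, {"translation": [-0.9, -0.155, 0.287], "angular": [0, 0, 0], "gripper": 1}, {"translation": [-0.9, -0.155, 0.287], "angular": [0, 0, 0], "gripper": 1}, {"translation": [0, 0, 0], "angular": [0, 0, 0], "gripper": 1}])

```text
t: 12.65
tool_pos: [0.4307, -0.3873, 0.1586]
tool_rot: [-2.326, -2.104, -0.0]
contact_force: [0.0, 0.6, 0.3]
opening: 0.0851
grip_force: 0.0
```

Request:
drive_tool(steps=[{"translation": [0, 0, 0], "angular": [0, 0, 0], "gripper": 1}])

```text
t: 12.78
tool_pos: [0.4321, -0.3863, 0.1606]
tool_rot: [-2.326, -2.109, -0.001]
contact_force: [0.3, -0.4, -0.5]
opening: 0.0855
grip_force: 0.0
```

```bash
python3 - <<'E'
from m import *
im=ctrl.get_image("wrist"); W=cloud(im); cv2.imwrite("pics/w5.png",im["color"][...,::-1])
fit(W,B["tip"],.02,.08,"tip"); fit(W,B["tip"],.05,.08,"tip top"); fit(W,B["tip"],.058,.08,"collars")
E
python3 plan.py .4318 -.3873 .017 -5.5
```

```text
tip      n7749 c [ 0.4335 -0.3885] yaw -5.75 size(x',y') 0.0599 0.0757 centroid [ 0.4336 -0.3884] zmed 0.0548
tip top  n6561 c [ 0.4333 -0.39  ] yaw -6.0 size(x',y') 0.0534 0.0725 centroid [ 0.4334 -0.3899] zmed 0.0555
collars  n2314 c [ 0.4332 -0.3908] yaw -5.5 size(x',y') 0.0499 0.0679 centroid [ 0.4332 -0.3908] zmed 0.0601
t 12.82 pos [ 0.4324 -0.3863  0.1612] psi -5.58 tilt 0.07 | rot units -0.011 shift units after rot [-0.028 -0.013  3.604]
```

View pics/w5.png

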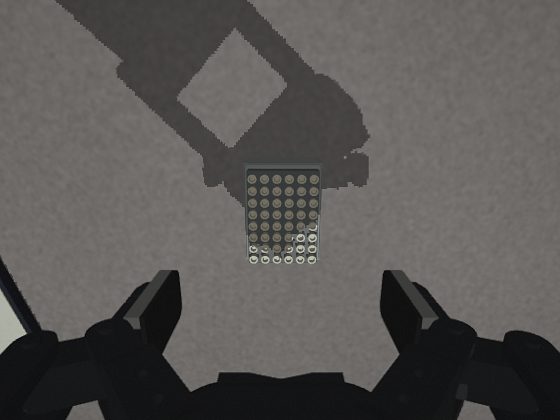

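Request:
drive_tool(force=30, steps=[{"translation": [-0.05, 0, 0.8], "angular": [0, 0, 0], "gripper": 1}, {"translation": [0, 0, 0.9], "angular": [0, 0, 0], "gripper": 1}, {"translation": [0, 0, 0.9], "angular": [0, 0, 0], "gripper": 1}, {"translation": [0, 0, 0.8], "angular": [0, 0, 0], "gripper": 1}, {"translation": [0, 0, 0.35], "angular": [0, 0, 0], "gripper": 1}, {"translation": [0, 0, 0], "angular": [0, 0, 0], "gripper": 0.75}, {"translation": [0, 0, 0], "angular": [0, 0, 0], "gripper": 0.4}, {"translation": [0, 0, 0], "angular": [0, 0, 0], "gripper": 0.4}])

```text
t: 13.82
tool_pos: [0.4326, -0.3904, 0.0133]
tool_rot: [2.327, 2.107, -0.0]
contact_force: [1.0, 0.2, -1.4]
opening: 0.0596
grip_force: 34.4
```

Request:
drive_tool(steps=[{"translation": [0, 0, 0], "angular": [0, 0, 0], "gripper": 0.4}, {"translation": [0, 0, 0], "angular": [0, 0, 0], "gripper": 0.4}])

```text
t: 14.08
tool_pos: [0.4325, -0.3903, 0.0131]
tool_rot: [2.328, 2.107, 0.0]
contact_force: [0.1, 0.5, 6.0]
opening: 0.0601
grip_force: 35.2
```

```bash
python3 plan.py .5343 .0888 .15 -8.75
```

```text
t 14.07 pos [ 0.4325 -0.3903  0.0131] psi -5.69 tilt 0.11 | rot units 0.382 shift units after rot [12.226  0.694 -3.423]
```

Request:
drive_tool(steps=[{"translation": [0, 0, -0.3], "angular": [0, 0, 0], "gripper": 0.4}, {"translation": [0, 0, -0.6], "angular": [0, 0, 0], "gripper": 0.4}, {"translation": [0, 0, -0.9], "angular": [0, 0, 0.19], "gripper": 0.4}, {"translation": [0, 0, -0.9], "angular": [0, 0, 0.19], "gripper": 0.4}, {"translation": [0, 0, -0.7], "angular": [0, 0, 0], "gripper": 0.4}, {"translation": [0.4, 0.02, -0.1], "angular": [0, 0, 0], "gripper": 0.4}, {"translation": [0.7, 0.04, 0], "angular": [0, 0, 0], "gripper": 0.4}, {"translation": [0.8, 0.05, 0], "angular": [0, 0, 0], "gripper": 0.4}])

```text
t: 15.08
tool_pos: [0.447, -0.3129, 0.1499]
tool_rot: [-2.382, -2.043, 0.0]
contact_force: [-0.5, 0.1, -0.4]
opening: 0.0593
grip_force: 34.6
```

Request:
drive_tool(steps=[{"translation": [0.9, 0.05, 0], "angular": [0, 0, 0], "gripper": 0.4}, {"translation": [0.9, 0.05, 0], "angular": [0, 0, 0], "gripper": 0.4}, {"translation": [0.9, 0.05, 0], "angular": [0, 0, 0], "gripper": 0.4}, {"translation": [0.9, 0.05, 0], "angular": [0, 0, 0], "gripper": 0.4}, {"translation": [0.9, 0.05, 0], "angular": [0, 0, 0], "gripper": 0.4}, {"translation": [0.9, 0.05, 0], "angular": [0, 0, 0], "gripper": 0.4}, {"translation": [0.9, 0.05, 0], "angular": [0, 0, 0], "gripper": 0.4}, {"translation": [0.9, 0.05, 0], "angular": [0, 0, 0], "gripper": 0.4}])

```text
t: 16.08
tool_pos: [0.5058, -0.0307, 0.1497]
tool_rot: [-2.382, -2.045, 0.003]
contact_force: [0.6, -0.1, -0.9]
opening: 0.0598
grip_force: 34.6
```

Request:
drive_tool(steps=[{"translation": [0.9, 0.05, 0], "angular": [0, 0, 0], "gripper": 0.4}, {"translation": [0.9, 0.05, 0], "angular": [0, 0, 0], "gripper": 0.4}, {"translation": [0.7, 0.05, 0], "angular": [0, 0, 0], "gripper": 0.4}, {"translation": [0.5, 0.05, 0], "angular": [0, 0, 0], "gripper": 0.4}, {"translation": [0, 0, 0], "angular": [0, 0, 0], "gripper": 0.4}, {"translation": [0, 0, 0], "angular": [0, 0, 0], "gripper": 0.4}])

```text
t: 16.82
tool_pos: [0.5329, 0.0841, 0.1512]
tool_rot: [-2.384, -2.045, 0.002]
contact_force: [-0.4, -1.1, -0.6]
opening: 0.0592
grip_force: 34.6
```

```bash
python3 - <<'E'
from m import *
im=ctrl.get_image("wrist"); W=cloud(im); c=im["color"].astype(int)
o=ctrl.get_obs(); x,y,z=o["tool_pos"]; print(z,o["opening"])
M=W.copy(); M[c.max(-1)<60]=np.nan
# far end edge of the box relative to TCP along y' and collars extents
R=(M-[x,y,z]); t=np.radians(-8.75); yp=R@[-np.sin(t),np.cos(t),0]; xp=R@[np.cos(t),np.sin(t),0]
zz=R[...,2]
for a,b in((.02,.036),(.038,.044),(.045,.055)):
    m=(zz>a)&(zz<b)&(abs(xp)<.026)&(abs(yp)<.06); print(a,m.sum(),np.percentile(yp[m],[1,50,99.5]).round(4))
cv2.imwrite("pics/w6.png",im["color"][...,::-1])
E
python3 plan.py .5340 .0870 .025 -8.75
```

```text
0.15139655471453647 0.05940789895446862
0.02 2983 [0.0359 0.0387 0.04  ]
0.038 11012 [-0.0155  0.0156  0.0362]
0.045 8844 [-0.0122  0.0121  0.034 ]
t 16.88 pos [0.533  0.0838 0.1514] psi -8.78 tilt 0.05 | rot units -0.003 shift units after rot [0.082 0.012 3.16 ]
```

View pics/w6.png

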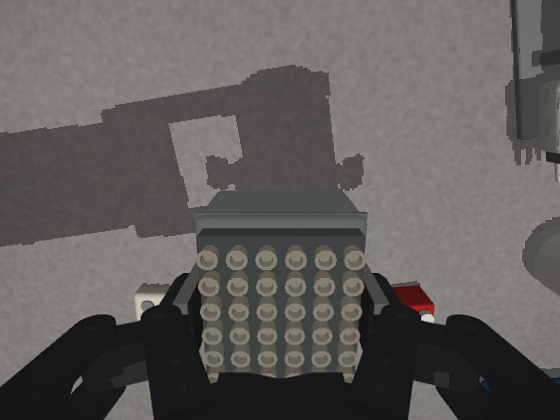

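```bash
python3 plan.py .5343 .0890 .018 -8.75
```

```text
t 16.88 pos [0.533  0.0838 0.1514] psi -8.78 tilt 0.05 | rot units -0.003 shift units after rot [0.133 0.012 3.335]
```

Request:
drive_tool(steps=[{"translation": [0.13, 0.01, 0.4], "angular": [0, 0, 0], "gripper": 0.4}, {"translation": [0, 0, 0.8], "angular": [0, 0, 0], "gripper": 0.4}, {"translation": [0, 0, 0.8], "angular": [0, 0, 0], "gripper": 0.4}, {"translation": [0, 0, 0.7], "angular": [0, 0, 0], "gripper": 0.4}, {"translation": [0, 0, 0.4], "angular": [0, 0, 0], "gripper": 0.4}, {"translation": [0, 0, 0.15], "angular": [0, 0, 0], "gripper": 0.4}, {"translation": [0, 0, 0], "angular": [0, 0, 0], "gripper": 0.4}, {"translation": [0, 0, 0], "angular": [0, 0, 0], "gripper": 0.4}])

```text
t: 17.88
tool_pos: [0.5356, 0.0896, 0.023]
tool_rot: [2.383, 2.045, 0.003]
contact_force: [-0.0, 0.6, -0.4]
opening: 0.0597
grip_force: 34.5
```

Request:
drive_tool(steps=[{"translation": [0, 0, 0.06], "angular": [0, 0, 0], "gripper": 0.4}, {"translation": [0, 0, 0.03], "angular": [0, 0, 0], "gripper": 0.4}, {"translation": [0, 0, 0], "angular": [0, 0, 0], "gripper": 0.4}])

```text
t: 18.25
tool_pos: [0.5345, 0.0896, 0.0181]
tool_rot: [2.384, 2.046, -0.0]
contact_force: [-0.3, 0.4, -1.2]
opening: 0.0593
grip_force: 34.5
```

Request:
drive_tool(steps=[{"translation": [0, 0, 0.06], "angular": [0, 0, 0], "gripper": 0.4}, {"translation": [0, 0, 0.03], "angular": [0, 0, 0], "gripper": 0.4}, {"translation": [0, 0, 0], "angular": [0, 0, 0], "gripper": 0.4}])

```text
t: 18.62
tool_pos: [0.5344, 0.0895, 0.0143]
tool_rot: [-2.384, -2.046, 0.001]
contact_force: [0.4, 0.3, -0.5]
opening: 0.0599
grip_force: 34.5
```

Request:
drive_tool(steps=[{"translation": [0, 0, 0.04], "angular": [0, 0, 0], "gripper": 0.4}, {"translation": [0, 0, 0], "angular": [0, 0, 0], "gripper": 0.4}])

```text
t: 18.88
tool_pos: [0.5348, 0.0896, 0.0131]
tool_rot: [2.384, 2.046, 0.001]
contact_force: [1.0, 0.0, -0.4]
opening: 0.0597
grip_force: 34.5
```

Request:
drive_tool(steps=[{"translation": [0, 0, 0.03], "angular": [0, 0, 0], "gripper": 0.4}, {"translation": [0, 0, 0], "angular": [0, 0, 0], "gripper": 0.4}])

```text
t: 19.12
tool_pos: [0.5348, 0.0896, 0.0131]
tool_rot: [-2.384, -2.046, 0.001]
contact_force: [-4.4, 0.2, 7.6]
opening: 0.0598
grip_force: 35.6
```

Request:
drive_tool(steps=[{"translation": [0, 0, 0], "angular": [0, 0, 0], "gripper": 0.8}, {"translation": [0, 0, 0], "angular": [0, 0, 0], "gripper": 1}, {"translation": [0, 0, -0.2], "angular": [0, 0, 0], "gripper": 1}, {"translation": [0, 0, -0.7], "angular": [0, 0, 0], "gripper": 1}, {"translation": [0, 0, -1], "angular": [0, 0, 0], "gripper": 1}, {"translation": [0, 0, -1], "angular": [0, 0, -0.7], "gripper": 1}, {"translation": [0, 0, -1], "angular": [0, 0, -1], "gripper": 1}, {"translation": [0, 0, -1], "angular": [0, 0, -1], "gripper": 1}])

```text
t: 20.12
tool_pos: [0.5344, 0.0895, 0.2096]
tool_rot: [1.952, 2.46, 0.001]
contact_force: [-0.6, 0.3, 0.2]
opening: 0.0855
grip_force: 0.0
```

Request:
drive_tool(steps=[{"translation": [0.5, 0, 0], "angular": [0, 0, 0], "gripper": 1}, {"translation": [0.7, 0, 0], "angular": [0, 0, 0], "gripper": 1}, {"translation": [0.7, 0, 0], "angular": [0, 0, 0], "gripper": 1}, {"translation": [0.5, 0, 0], "angular": [0, 0, 0], "gripper": 1}, {"translation": [0, 0, 0], "angular": [0, 0, 0], "gripper": 1}, {"translation": [0, 0, 0], "angular": [0, 0, 0], "gripper": 1}])

```text
t: 20.88
tool_pos: [0.5131, 0.1828, 0.2074]
tool_rot: [-1.959, -2.456, 0.001]
contact_force: [0.2, 0.4, 1.0]
opening: 0.0853
grip_force: 0.0
```

```bash
cat > look.py <<'E'
from m import *
import sys
im=ctrl.get_image("wrist"); W=cloud(im); cv2.imwrite(f"pics/{sys.argv[1]}.png",im["color"][...,::-1]); np.save("w.npy",W)
T=cloud(ctrl.get_image("top"))
for n,C in(("wrist",W),("top",T)):
    print(n)
    for k,z in(("trough",(.02,.05)),("beaker",(.055,.09))):
        b=B[k]; P=C.reshape(-1,3); P=P[(P[:,0]>b[0])&(P[:,0]<b[1])&(P[:,1]>b[2])&(P[:,1]<b[3])&(P[:,2]>z[0])&(P[:,2]<z[1])]
        if len(P)>50:
            r=cv2.minAreaRect((P[:,:2]*1000).astype(np.float32)); print(k,len(P),r)
    for k,b,z in(("tip",(.46,.61,.02,.17),(.035,.08)),("strip",B["plate"],(.065,.09)),("plate",B["plate"],(.035,.085))):
        try: fit(C,b,*z,k)
        except Exception as e: print(k,"-")
E
python3 look.py w7; python3 plan.py .569 .3665 .1 13.3
```

```text
wrist
trough 1455 ((578.249755859375, 336.4273376464844), (50.32893371582031, 60.47951889038086), 13.596125602722168)
tip      n4941 c [0.5331 0.0916] yaw -8.75 size(x',y') 0.0567 0.0755 centroid [0.533  0.0918] zmed 0.0549
strip -
plate    n4118 c [ 0.5169 -0.022 ] yaw -7.5 size(x',y') 0.1078 0.0831 centroid [ 0.5059 -0.0059] zmed 0.0440
top
trough 163 ((582.93115234375, 367.91400146484375), (27.3870906829834, 115.79292297363281), 10.105119705200195)
tip      n783 c [0.5332 0.0893] yaw -8.5 size(x',y') 0.0592 0.0784 centroid [0.5332 0.089 ] zmed 0.0564
strip    n655 c [ 0.514  -0.0399] yaw -8.25 size(x',y') 0.0463 0.0814 centroid [ 0.514  -0.0398] zmed 0.0746
plate    n1975 c [ 0.5136 -0.0395] yaw -8.75 size(x',y') 0.1063 0.1158 centroid [ 0.5135 -0.0395] zmed 0.0465
t 20.98 pos [0.5133 0.1824 0.2076] psi 12.81 tilt 0.02 | rot units -0.062 shift units after rot [4.158 2.413 2.69 ]
```

View pics/w7.png

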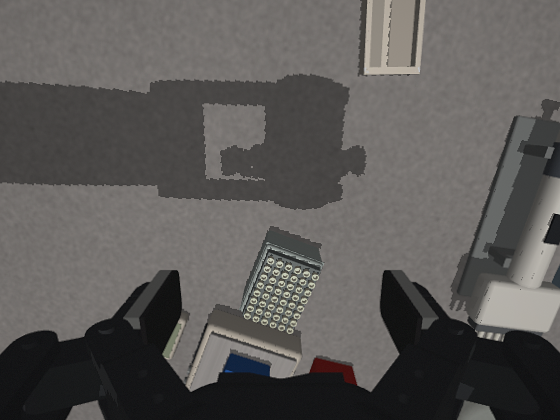

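Request:
drive_tool(steps=[{"translation": [0.8, 0.48, 0.38], "angular": [0, 0, -0.07], "gripper": 1}, {"translation": [0.8, 0.48, 0.38], "angular": [0, 0, 0], "gripper": 1}, {"translation": [0.8, 0.48, 0.38], "angular": [0, 0, 0], "gripper": 1}, {"translation": [0.8, 0.48, 0.38], "angular": [0, 0, 0], "gripper": 1}, {"translation": [0.8, 0.48, 0.38], "angular": [0, 0, 0], "gripper": 1}, {"translation": [0, 0, 0], "angular": [0, 0, 0], "gripper": 1}, {"translation": [0, 0, 0], "angular": [0, 0, 0], "gripper": 1}])

```text
t: 21.85
tool_pos: [0.57, 0.36, 0.1319]
tool_rot: [1.947, 2.465, -0.001]
contact_force: [0.1, 0.4, -0.0]
opening: 0.0854
grip_force: 0.0
```

```bash
python3 look.py w8|head -4; python3 plan.py .569 .3665 .004 13.5
```

```text
wrist
trough 3224 ((571.39501953125, 363.56048583984375), (49.19322204589844, 116.81443786621094), 13.726287841796875)
beaker 3401 ((436.0576171875, 380.67144775390625), (55.71747589111328, 53.3419189453125), 22.33293914794922)
tip -
t 21.95 pos [0.5702 0.3599 0.1327] psi 13.35 tilt 0.06 | rot units -0.018 shift units after rot [0.168 0.009 3.217]
```

View pics/w8.png

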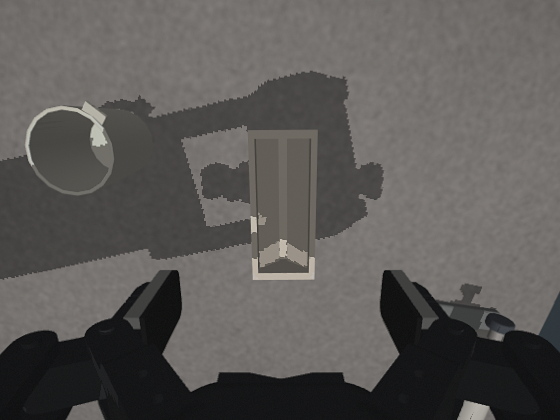

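Request:
drive_tool(force=25, steps=[{"translation": [0.1, 0.02, 0.7], "angular": [0, 0, -0.02], "gripper": 1}, {"translation": [0, 0, 0.9], "angular": [0, 0, 0], "gripper": 1}, {"translation": [0, 0, 0.9], "angular": [0, 0, 0], "gripper": 1}, {"translation": [0, 0, 0.5], "angular": [0, 0, 0], "gripper": 1}, {"translation": [0, 0, 0.18], "angular": [0, 0, 0], "gripper": 1}, {"translation": [0, 0, 0], "angular": [0, 0, 0], "gripper": 0.6}, {"translation": [0, 0, 0], "angular": [0, 0, 0], "gripper": 0.2}, {"translation": [0, 0, 0], "angular": [0, 0, 0], "gripper": 0.2}])

```text
t: 22.95
tool_pos: [0.5708, 0.3657, 0.0065]
tool_rot: [1.942, 2.468, 0.005]
contact_force: [-0.4, -0.1, 1.9]
opening: 0.0445
grip_force: 27.1
```

Request:
drive_tool(steps=[{"translation": [0, 0, 0], "angular": [0, 0, 0], "gripper": 0.2}, {"translation": [0, 0, 0], "angular": [0, 0, 0], "gripper": 0.2}, {"translation": [0, 0, 0], "angular": [0, 0, 0], "gripper": 0.2}])

```text
t: 23.32
tool_pos: [0.5709, 0.3657, 0.0065]
tool_rot: [1.942, 2.468, 0.004]
contact_force: [-0.3, -1.0, 6.1]
opening: 0.0442
grip_force: 27.8
```

```bash
python3 plan.py .4924 -.1830 .18 -8.75
```

```text
t 23.32 pos [0.5709 0.3657 0.0065] psi 13.59 tilt 0.18 | rot units 2.793 shift units after rot [-13.856   0.148  -4.337]
```

Request:
drive_tool(steps=[{"translation": [0, 0, -0.3], "angular": [0, 0, 0], "gripper": 0.2}, {"translation": [0, 0, -0.6], "angular": [0, 0, 0.2], "gripper": 0.2}, {"translation": [0, 0, -0.8], "angular": [0, 0, 0.6], "gripper": 0.2}, {"translation": [0, 0, -0.9], "angular": [0, 0, 0.7], "gripper": 0.2}, {"translation": [0, 0, -0.9], "angular": [0, 0, 0.7], "gripper": 0.2}, {"translation": [0, 0, -0.8], "angular": [0, 0, 0.6], "gripper": 0.2}, {"translation": [-0.4, 0.01, 0], "angular": [0, 0, 0], "gripper": 0.2}, {"translation": [-0.8, 0.01, 0], "angular": [0, 0, 0], "gripper": 0.2}])

```text
t: 24.32
tool_pos: [0.5624, 0.3167, 0.1764]
tool_rot: [2.383, 2.047, -0.001]
contact_force: [-0.8, -0.2, -1.0]
opening: 0.0443
grip_force: 27.0
```

Request:
drive_tool(steps=[{"translation": [-0.9, 0.01, 0], "angular": [0, 0, 0], "gripper": 0.2}, {"translation": [-0.9, 0.01, 0], "angular": [0, 0, 0], "gripper": 0.2}, {"translation": [-0.9, 0.01, 0], "angular": [0, 0, 0], "gripper": 0.2}, {"translation": [-0.9, 0.01, 0], "angular": [0, 0, 0], "gripper": 0.2}, {"translation": [-0.9, 0.01, 0], "angular": [0, 0, 0], "gripper": 0.2}, {"translation": [-0.9, 0.01, 0], "angular": [0, 0, 0], "gripper": 0.2}, {"translation": [-0.9, 0.01, 0], "angular": [0, 0, 0], "gripper": 0.2}, {"translation": [-0.9, 0.01, 0], "angular": [0, 0, 0], "gripper": 0.2}])

```text
t: 25.32
tool_pos: [0.5203, 0.0307, 0.175]
tool_rot: [-2.384, -2.044, 0.003]
contact_force: [-0.2, -0.6, 0.4]
opening: 0.0443
grip_force: 27.0
```

Request:
drive_tool(steps=[{"translation": [-0.9, 0.01, 0], "angular": [0, 0, 0], "gripper": 0.2}, {"translation": [-0.9, 0.01, 0], "angular": [0, 0, 0], "gripper": 0.2}, {"translation": [-0.9, 0.01, 0], "angular": [0, 0, 0], "gripper": 0.2}, {"translation": [-0.9, 0.01, 0], "angular": [0, 0, 0], "gripper": 0.2}, {"translation": [-0.9, 0, 0], "angular": [0, 0, 0], "gripper": 0.2}, {"translation": [-0.6, 0, 0], "angular": [0, 0, 0], "gripper": 0.2}, {"translation": [-0.3, 0, 0], "angular": [0, 0, 0], "gripper": 0.2}, {"translation": [0, 0, 0], "angular": [0, 0, 0], "gripper": 0.2}])

```text
t: 26.32
tool_pos: [0.4898, -0.1815, 0.1757]
tool_rot: [-2.385, -2.042, 0.001]
contact_force: [0.9, 0.1, 0.7]
opening: 0.0444
grip_force: 27.0
```

```bash
python3 - <<'E'
from m import *
im=ctrl.get_image("top"); W=cloud(im); cv2.imwrite("pics/t9.png",im["color"][...,::-1])
o=ctrl.get_obs(); x,y,z=o["tool_pos"]; print(z,o["opening"])
W2=cloud(ctrl.get_image("wrist")); c=ctrl.get_image("wrist")["color"].astype(int)
W2[c.max(-1)<60]=np.nan
R=W2-[x,y,z]; t=np.radians(-8.75); yp=R@[-np.sin(t),np.cos(t),0]; xp=R@[np.cos(t),np.sin(t),0]; zz=R[...,2]
m=(zz>.015)&(zz<.035)&(abs(xp)<.02)&(abs(yp)<.08); print(m.sum(),np.percentile(yp[m],[1,50,99,99.7]).round(4))
m=(zz>.015)&(zz<.035)&(abs(xp)<.04)&(yp>.03)&(yp<.055); print(m.sum(),np.percentile(xp[m],[.5,50,99.5]).round(4))
E
python3 plan.py .4927 -.1813 .012 -8.75
```

```text
0.17594972898570108 0.044765996094798415
2688 [-0.0294  0.0525  0.0564  0.0565]
3443 [-0.0242  0.0005  0.0247]
t 26.48 pos [ 0.4904 -0.1805  0.1763] psi -8.75 tilt 0.04 | rot units -0.0 shift units after rot [-0.011  0.059  4.106]
```

Request:
drive_tool(steps=[{"translation": [-0.01, 0.06, 0.5], "angular": [0, 0, 0], "gripper": 0.2}, {"translation": [0, 0, 0.9], "angular": [0, 0, 0], "gripper": 0.2}, {"translation": [0, 0, 0.9], "angular": [0, 0, 0], "gripper": 0.2}, {"translation": [0, 0, 0.9], "angular": [0, 0, 0], "gripper": 0.2}, {"translation": [0, 0, 0.6], "angular": [0, 0, 0], "gripper": 0.2}, {"translation": [0, 0, 0.25], "angular": [0, 0, 0], "gripper": 0.2}, {"translation": [0, 0, 0], "angular": [0, 0, 0], "gripper": 0.2}, {"translation": [0, 0, 0], "angular": [0, 0, 0], "gripper": 0.2}])

```text
t: 27.48
tool_pos: [0.4938, -0.1824, 0.0157]
tool_rot: [2.384, 2.043, 0.001]
contact_force: [-0.7, 0.8, 0.2]
opening: 0.0444
grip_force: 27.0
```

Request:
drive_tool(steps=[{"translation": [0, 0, 0.04], "angular": [0, 0, 0], "gripper": 0.2}, {"translation": [0, 0, 0.02], "angular": [0, 0, 0], "gripper": 0.2}, {"translation": [0, 0, 0], "angular": [0, 0, 0], "gripper": 0.2}])

```text
t: 27.85
tool_pos: [0.493, -0.1821, 0.0123]
tool_rot: [2.385, 2.044, 0.0]
contact_force: [-0.5, -0.5, -0.4]
opening: 0.0444
grip_force: 27.0
```

Request:
drive_tool(steps=[{"translation": [0.02, 0, 0.06], "angular": [0, 0, 0], "gripper": 0.2}, {"translation": [0, 0, 0.04], "angular": [0, 0, 0], "gripper": 0.2}, {"translation": [0, 0, 0], "angular": [0, 0, 0], "gripper": 0.2}])

```text
t: 28.22
tool_pos: [0.4928, -0.1812, 0.0078]
tool_rot: [-2.385, -2.044, 0.0]
contact_force: [0.2, 1.0, 0.3]
opening: 0.0448
grip_force: 27.0
```

Request:
drive_tool(steps=[{"translation": [0, 0, 0.04], "angular": [0, 0, 0], "gripper": 0.2}, {"translation": [0, 0, 0.02], "angular": [0, 0, 0], "gripper": 0.2}, {"translation": [0, 0, 0], "angular": [0, 0, 0], "gripper": 0.2}])

```text
t: 28.6
tool_pos: [0.4932, -0.1814, 0.0065]
tool_rot: [-2.385, -2.044, 0.0]
contact_force: [-3.4, 1.0, 6.3]
opening: 0.0443
grip_force: 27.7
```

Request:
drive_tool(steps=[{"translation": [0, 0, 0], "angular": [0, 0, 0], "gripper": 0.65}, {"translation": [0, 0, 0], "angular": [0, 0, 0], "gripper": 0.85}, {"translation": [0, 0, -0.2], "angular": [0, 0, 0], "gripper": 1}, {"translation": [0, 0, -0.7], "angular": [0, 0, 0], "gripper": 1}, {"translation": [0, 0, -1], "angular": [0, 0, 0], "gripper": 1}, {"translation": [0, 0, -1], "angular": [0, 0, -1], "gripper": 1}, {"translation": [0, 0, -1], "angular": [0, 0, -1], "gripper": 1}, {"translation": [0, 0, -0.6], "angular": [0, 0, -1], "gripper": 1}])

```text
t: 29.6
tool_pos: [0.4939, -0.1817, 0.1891]
tool_rot: [1.9, 2.497, 0.001]
contact_force: [0.2, 0.1, 0.0]
opening: 0.0857
grip_force: 0.0
```

Request:
drive_tool(steps=[{"translation": [0, 0, 0], "angular": [0, 0, -1], "gripper": 1}, {"translation": [0, 0, 0], "angular": [0, 0, -1], "gripper": 1}, {"translation": [0, 0, 0], "angular": [0, 0, -1], "gripper": 1}, {"translation": [0, 0, 0], "angular": [0, 0, -1], "gripper": 1}, {"translation": [0, 0, 0], "angular": [0, 0, -1], "gripper": 1}, {"translation": [0, 0, 0], "angular": [0, 0, -1], "gripper": 1}, {"translation": [0, 0, 0], "angular": [0, 0, -1], "gripper": 1}, {"translation": [0, 0, 0], "angular": [0, 0, -1], "gripper": 1}])

```text
t: 30.6
tool_pos: [0.493, -0.1813, 0.1862]
tool_rot: [0.289, 3.128, -0.0]
contact_force: [-0.5, -0.3, -0.3]
opening: 0.0855
grip_force: 0.0
```

```bash
python3 plan.py .4355 .380 .16 81.25
python3 - <<'E'
from m import *
im=ctrl.get_image("top"); T=cloud(im); cv2.imwrite("pics/t10.png",im["color"][...,::-1])
P=T.reshape(-1,3); b=(.42,.56,-.29,-.11); P=P[(P[:,0]>b[0])&(P[:,0]<b[1])&(P[:,1]>b[2])&(P[:,1]<b[3])&(P[:,2]>.02)&(P[:,2]<.05)]
print(len(P),cv2.minAreaRect((P[:,:2]*1000).astype(np.float32)))
fit(T,B["plate"],.035,.085,"plate")
E
```

```text
t 30.6 pos [ 0.493  -0.1813  0.1862] psi 79.45 tilt 0.03 | rot units -0.224 shift units after rot [ 3.556 13.65   0.656]
126 ((495.1296081542969, -155.83261108398438), (61.95972442626953, 49.19081497192383), 81.0946273803711)
plate    n1967 c [ 0.514  -0.0396] yaw -8.75 size(x',y') 0.1056 0.1160 centroid [ 0.514  -0.0396] zmed 0.0467
```

View pics/t10.png

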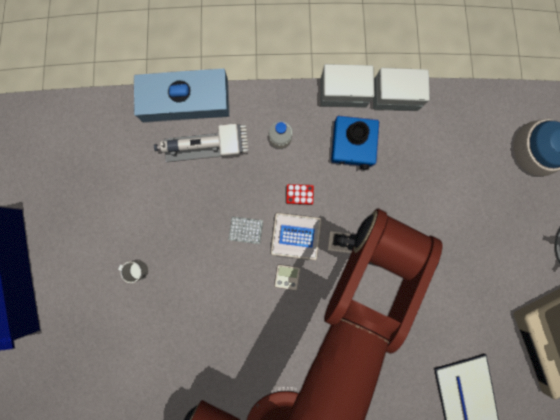

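Request:
drive_tool(steps=[{"translation": [0, 0, 0], "angular": [0, 0, -0.22], "gripper": 1}, {"translation": [0.237, 0.91, 0], "angular": [0, 0, 0], "gripper": 1}, {"translation": [0.237, 0.91, 0], "angular": [0, 0, 0], "gripper": 1}, {"translation": [0.237, 0.91, 0], "angular": [0, 0, 0], "gripper": 1}, {"translation": [0.237, 0.91, 0], "angular": [0, 0, 0], "gripper": 1}, {"translation": [0.237, 0.91, 0], "angular": [0, 0, 0], "gripper": 1}, {"translation": [0.237, 0.91, 0], "angular": [0, 0, 0], "gripper": 1}, {"translation": [0.237, 0.91, 0], "angular": [0, 0, 0], "gripper": 1}])

```text
t: 31.65
tool_pos: [0.4673, 0.082, 0.1861]
tool_rot: [0.25, 3.131, 0.0]
contact_force: [-0.5, 0.5, 0.5]
opening: 0.0856
grip_force: 0.0
```

Request:
drive_tool(steps=[{"translation": [0.237, 0.91, 0], "angular": [0, 0, 0], "gripper": 1}, {"translation": [0.237, 0.91, 0], "angular": [0, 0, 0], "gripper": 1}, {"translation": [0.237, 0.91, 0], "angular": [0, 0, 0], "gripper": 1}, {"translation": [0.237, 0.91, 0], "angular": [0, 0, 0], "gripper": 1}, {"translation": [0.237, 0.91, 0], "angular": [0, 0, 0], "gripper": 1}, {"translation": [0.237, 0.91, 0], "angular": [0, 0, 0], "gripper": 1}, {"translation": [0.237, 0.91, 0], "angular": [0, 0, 0], "gripper": 1}, {"translation": [0.237, 0.91, 0], "angular": [0, 0, 0], "gripper": 1}])

```text
t: 32.65
tool_pos: [0.4382, 0.3815, 0.1859]
tool_rot: [0.25, 3.131, 0.0]
contact_force: [0.7, -0.0, 0.2]
opening: 0.0855
grip_force: 0.0
```

Request:
drive_tool(steps=[{"translation": [0, 0, 0], "angular": [0, 0, 0], "gripper": 1}, {"translation": [0, 0, 0], "angular": [0, 0, 0], "gripper": 1}])

```text
t: 32.9
tool_pos: [0.4384, 0.3799, 0.1857]
tool_rot: [-0.248, -3.132, 0.001]
contact_force: [-0.6, -0.2, -0.0]
opening: 0.0854
grip_force: 0.0
```

```bash
python3 look.py w11
python3 - <<'E'
from m import *
im=ctrl.get_image("top"); T=cloud(im)
P=T.reshape(-1,3); b=(.42,.56,-.29,-.11); P=P[(P[:,0]>b[0])&(P[:,0]<b[1])&(P[:,1]>b[2])&(P[:,1]<b[3])&(P[:,2]>.02)&(P[:,2]<.05)]
print("trough",len(P),cv2.minAreaRect((P[:,:2]*1000).astype(np.float32)))
E
python3 plan.py .4355 .380 .025 81.25
```

```text
wrist
beaker 1290 ((435.69598388671875, 380.23626708984375), (54.34626388549805, 53.25542068481445), 20.6533260345459)
tip      n1471 c [0.5208 0.1135] yaw -4.75 size(x',y') 0.0295 0.0370 centroid [0.519  0.1134] zmed 0.0513
strip -
plate -
top
beaker 120 ((439.2182312011719, 378.8883056640625), (58.208984375, 43.65312957763672), 62.22301483154297)
tip      n786 c [0.5331 0.0891] yaw -8.25 size(x',y') 0.0592 0.0782 centroid [0.5332 0.0889] zmed 0.0565
strip    n655 c [ 0.514  -0.0399] yaw -8.0 size(x',y') 0.0463 0.0814 centroid [ 0.514  -0.0397] zmed 0.0747
plate    n1973 c [ 0.5136 -0.0396] yaw -8.75 size(x',y') 0.1068 0.1161 centroid [ 0.5136 -0.0395] zmed 0.0466
trough 304 ((490.8651123046875, -183.3473358154297), (117.69898223876953, 49.30354690551758), 81.0391616821289)
t 33.05 pos [0.4387 0.3794 0.1858] psi 80.87 tilt 0.01 | rot units -0.048 shift units after rot [8.100e-02 4.000e-03 4.019e+00]
```

View pics/w11.png

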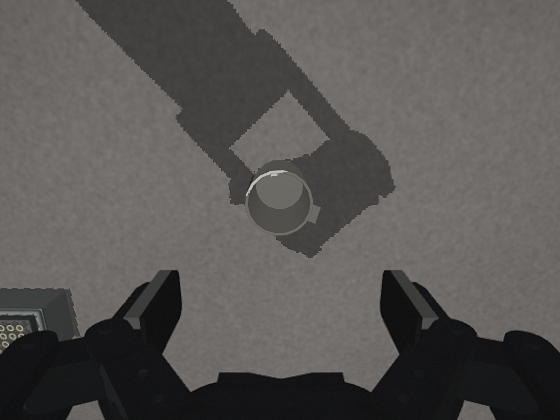

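```bash
python3 - <<'E'
from m import *
W=np.load("w.npy")
print(W[205:226:3,300:326:3,2].round(3))
P=W.reshape(-1,3); P=P[(P[:,0]>.38)&(P[:,0]<.5)&(P[:,1]>.32)&(P[:,1]<.44)&(P[:,2]>.064)&(P[:,2]<.08)]
print(len(P),cv2.minEnclosingCircle((P[:,:2]*1000).astype(np.float32)),P.mean(0))
t=P[np.linalg.norm(P[:,:2]-[.4357,.3802],axis=1)>.029]; print(len(t),t.mean(0) if len(t) else 0)
E
python3 plan.py .4357 .3801 .025 113
```

```text
[[ 0.025  0.037  0.049  0.067  0.071  0.069  0.     0.    -0.002]
 [ 0.031  0.043  0.054  0.068  0.069  0.069  0.069 -0.001 -0.001]
 [ 0.038  0.05   0.06   0.071  0.069  0.069  0.072 -0.001  0.001]
 [ 0.047  0.055  0.065  0.068  0.069  0.069  0.071  0.    -0.001]
 [ 0.053  0.06   0.069  0.067  0.068  0.07  -0.001  0.    -0.001]
 [ 0.062  0.065  0.069  0.069  0.07   0.07  -0.001  0.001  0.   ]
 [ 0.066  0.07  -0.002 -0.     0.    -0.001 -0.001 -0.    -0.001]]
939 ((436.27606201171875, 382.89752197265625), 29.789505004882812) [0.43782937 0.38378857 0.06858249]
76 [0.4483512 0.4076785 0.0698363]
t 33.05 pos [0.4387 0.3794 0.1858] psi 80.87 tilt 0.01 | rot units -4.017 shift units after rot [0.061 0.046 4.019]
```

Request:
drive_tool(steps=[{"translation": [0, 0, 0], "angular": [0, 0, -1], "gripper": 1}, {"translation": [0, 0, 0], "angular": [0, 0, -1], "gripper": 1}, {"translation": [0, 0, 0], "angular": [0, 0, -1], "gripper": 1}, {"translation": [0, 0, 0], "angular": [0, 0, -1], "gripper": 1}, {"translation": [0.06, 0.05, 0.5], "angular": [0, 0, 0], "gripper": 1}, {"translation": [0, 0, 0.7], "angular": [0, 0, 0], "gripper": 1}, {"translation": [0, 0, 0.3], "angular": [0, 0, 0], "gripper": 1}, {"translation": [0, 0, 0], "angular": [0, 0, 0], "gripper": 1}])

```text
t: 34.05
tool_pos: [0.4345, 0.3804, 0.1239]
tool_rot: [0.622, -3.076, 0.002]
contact_force: [0.0, 0.0, 0.5]
opening: 0.0857
grip_force: 0.0
```

```bash
python3 plan.py .4353 .3803 .022 113
```

```text
t 34.05 pos [0.4345 0.3804 0.1239] psi 112.87 tilt 0.19 | rot units -0.016 shift units after rot [-0.018 -0.009  2.546]
```

Request:
drive_tool(force=25, steps=[{"translation": [-0.02, 0, 0.7], "angular": [0, 0, 0], "gripper": 1}, {"translation": [0, 0, 0.8], "angular": [0, 0, 0], "gripper": 1}, {"translation": [0, 0, 0.7], "angular": [0, 0, 0], "gripper": 1}, {"translation": [0, 0, 0.35], "angular": [0, 0, 0], "gripper": 1}, {"translation": [0, 0, 0], "angular": [0, 0, 0], "gripper": 1}, {"translation": [0, 0, 0], "angular": [0, 0, 0], "gripper": 0.7}, {"translation": [0, 0, 0], "angular": [0, 0, 0], "gripper": 0.4}, {"translation": [0, 0, 0], "angular": [0, 0, 0], "gripper": 0.3}])

```text
t: 35.05
tool_pos: [0.4374, 0.3822, 0.0256]
tool_rot: [-0.624, 3.076, 0.001]
contact_force: [-0.1, -1.9, 5.1]
opening: 0.0533
grip_force: 25.9
```

Request:
drive_tool(steps=[{"translation": [0, 0, 0], "angular": [0, 0, 0], "gripper": 0.3}, {"translation": [0, 0, 0], "angular": [0, 0, 0], "gripper": 0.3}, {"translation": [0, 0, 0], "angular": [0, 0, 0], "gripper": 0.3}])

```text
t: 35.42
tool_pos: [0.4374, 0.3822, 0.0256]
tool_rot: [-0.624, 3.076, 0.001]
contact_force: [-0.2, -0.8, 6.5]
opening: 0.0534
grip_force: 25.8
```

```bash
python3 plan.py .6203 .0756 .15 81.25
```

```text
t 35.42 pos [0.4374 0.3822 0.0256] psi 112.95 tilt 0.16 | rot units 3.962 shift units after rot [-5.685 -6.879 -3.11 ]
```

Request:
drive_tool(steps=[{"translation": [0, 0, -0.3], "angular": [0, 0, 0], "gripper": 0.3}, {"translation": [0, 0, -0.6], "angular": [0, 0, 0.5], "gripper": 0.3}, {"translation": [0, 0, -0.8], "angular": [0, 0, 0.8], "gripper": 0.3}, {"translation": [0, 0, -0.8], "angular": [0, 0, 0.9], "gripper": 0.3}, {"translation": [0, 0, -0.6], "angular": [0, 0, 0.9], "gripper": 0.3}, {"translation": [0, 0, 0], "angular": [0, 0, 0.86], "gripper": 0.3}, {"translation": [-0.3, -0.36, 0], "angular": [0, 0, 0], "gripper": 0.3}, {"translation": [-0.55, -0.66, 0], "angular": [0, 0, 0], "gripper": 0.3}])

```text
t: 36.42
tool_pos: [0.4634, 0.3351, 0.1472]
tool_rot: [-0.233, -3.132, 0.001]
contact_force: [-0.3, -0.1, -0.2]
opening: 0.0535
grip_force: 26.4
```

Request:
drive_tool(steps=[{"translation": [-0.7, -0.838, 0], "angular": [0, 0, 0], "gripper": 0.3}, {"translation": [-0.7, -0.838, 0], "angular": [0, 0, 0], "gripper": 0.3}, {"translation": [-0.7, -0.838, 0], "angular": [0, 0, 0], "gripper": 0.3}, {"translation": [-0.7, -0.838, 0], "angular": [0, 0, 0], "gripper": 0.3}, {"translation": [-0.7, -0.838, 0], "angular": [0, 0, 0], "gripper": 0.3}, {"translation": [-0.7, -0.838, 0], "angular": [0, 0, 0], "gripper": 0.3}, {"translation": [-0.5, -0.6, 0], "angular": [0, 0, 0], "gripper": 0.3}, {"translation": [-0.2, -0.24, 0], "angular": [0, 0, 0], "gripper": 0.3}])

```text
t: 37.42
tool_pos: [0.6218, 0.0718, 0.1471]
tool_rot: [-0.241, -3.131, 0.0]
contact_force: [-0.8, 1.1, -1.4]
opening: 0.0535
grip_force: 26.4
```

Request:
drive_tool(steps=[{"translation": [0, 0, 0], "angular": [0, 0, 0], "gripper": 0.3}, {"translation": [0, 0, 0], "angular": [0, 0, 0], "gripper": 0.3}])

```text
t: 37.67
tool_pos: [0.621, 0.0751, 0.1475]
tool_rot: [-0.237, -3.132, -0.0]
contact_force: [-0.4, 0.4, 0.2]
opening: 0.0537
grip_force: 26.4
```

```bash
python3 plan.py .6229 .0752 .033 81.25
python3 - <<'E'
from m import *
im=ctrl.get_image("wrist"); W=cloud(im); cv2.imwrite("pics/w12.png",im["color"][...,::-1])
E
```

```text
t 37.67 pos [0.621  0.0751 0.1475] psi 81.35 tilt 0.05 | rot units 0.012 shift units after rot [-0.045  0.01   2.862]
```

View pics/w12.png

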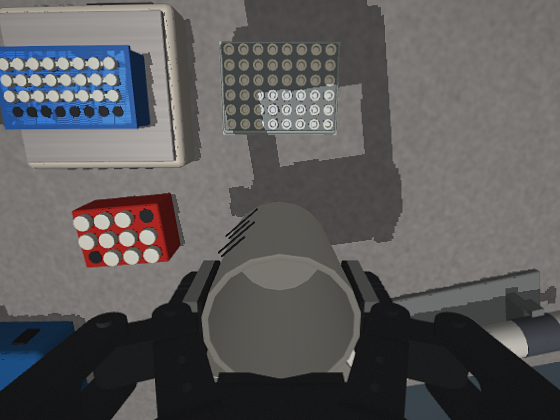

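Request:
drive_tool(steps=[{"translation": [-0.045, 0.01, 0.4], "angular": [0, 0, 0], "gripper": 0.3}, {"translation": [0, 0, 0.7], "angular": [0, 0, 0], "gripper": 0.3}, {"translation": [0, 0, 0.7], "angular": [0, 0, 0], "gripper": 0.3}, {"translation": [0, 0, 0.6], "angular": [0, 0, 0], "gripper": 0.3}, {"translation": [0, 0, 0.35], "angular": [0, 0, 0], "gripper": 0.3}, {"translation": [0, 0, 0.1], "angular": [0, 0, 0], "gripper": 0.3}, {"translation": [0, 0, 0], "angular": [0, 0, 0], "gripper": 0.3}, {"translation": [0, 0, 0], "angular": [0, 0, 0], "gripper": 0.3}])

```text
t: 38.72
tool_pos: [0.6245, 0.0744, 0.0351]
tool_rot: [0.239, 3.13, 0.0]
contact_force: [-0.1, -0.3, -0.9]
opening: 0.0534
grip_force: 26.4
```

Request:
drive_tool(steps=[{"translation": [0, 0, 0.05], "angular": [0, 0, 0], "gripper": 0.3}, {"translation": [0, 0, 0.03], "angular": [0, 0, 0], "gripper": 0.3}, {"translation": [0, 0, 0], "angular": [0, 0, 0], "gripper": 0.3}])

```text
t: 39.1
tool_pos: [0.6234, 0.0744, 0.0305]
tool_rot: [-0.239, -3.132, 0.0]
contact_force: [0.5, -0.2, -0.1]
opening: 0.0535
grip_force: 26.4
```

Request:
drive_tool(steps=[{"translation": [0, 0, 0.06], "angular": [0, 0, 0], "gripper": 0.3}, {"translation": [0, 0.01, 0.04], "angular": [0, 0, 0], "gripper": 0.3}, {"translation": [0, 0, 0], "angular": [0, 0, 0], "gripper": 0.3}])

```text
t: 39.48
tool_pos: [0.6234, 0.0748, 0.0262]
tool_rot: [-0.239, -3.132, 0.0]
contact_force: [0.0, -0.5, -0.4]
opening: 0.0534
grip_force: 26.4
```

Request:
drive_tool(steps=[{"translation": [0, 0, 0.03], "angular": [0, 0, 0], "gripper": 0.3}, {"translation": [0, 0, 0.02], "angular": [0, 0, 0], "gripper": 0.3}, {"translation": [0, 0, 0], "angular": [0, 0, 0], "gripper": 0.3}])

```text
t: 39.85
tool_pos: [0.624, 0.0747, 0.0257]
tool_rot: [0.239, 3.132, -0.0]
contact_force: [-2.3, -0.4, 3.7]
opening: 0.0534
grip_force: 26.3
```

Request:
drive_tool(steps=[{"translation": [0, 0, 0], "angular": [0, 0, 0], "gripper": 0.75}, {"translation": [0, 0, 0], "angular": [0, 0, 0], "gripper": 1}, {"translation": [0, 0, -0.2], "angular": [0, 0, 0], "gripper": 1}, {"translation": [0, 0, -0.7], "angular": [0, 0, 0], "gripper": 1}, {"translation": [0, 0, -1], "angular": [0, 0, 0], "gripper": 1}, {"translation": [0, 0, -1], "angular": [0, 0, 0], "gripper": 1}, {"translation": [0, 0, -1], "angular": [0, 0, 0], "gripper": 1}, {"translation": [0, 0, -1], "angular": [0, 0, 0], "gripper": 1}])

```text
t: 40.85
tool_pos: [0.6235, 0.0748, 0.2224]
tool_rot: [0.239, 3.132, 0.0]
contact_force: [1.0, 0.3, 0.6]
opening: 0.0848
grip_force: 0.0
```

Request:
drive_tool(steps=[{"translation": [0, 0.9, 0], "angular": [0, 0, 0], "gripper": 1}, {"translation": [0, 0.9, 0], "angular": [0, 0, 0], "gripper": 1}, {"translation": [0, 0.9, 0], "angular": [0, 0, 0], "gripper": 1}, {"translation": [0, 0.9, 0], "angular": [0, 0, 0], "gripper": 1}, {"translation": [0, 0.9, 0], "angular": [0, 0, 0], "gripper": 1}, {"translation": [0, 0.9, 0], "angular": [0, 0, 0], "gripper": 1}, {"translation": [0, 0.9, 0], "angular": [0, 0, 0], "gripper": 1}, {"translation": [0, 0, 0], "angular": [0, 0, 0], "gripper": 1}])

```text
t: 41.85
tool_pos: [0.6616, 0.3261, 0.2206]
tool_rot: [0.234, 3.133, 0.001]
contact_force: [0.0, -1.1, 0.8]
opening: 0.0852
grip_force: 0.0
```

Run:
```python
from m import *
im=ctrl.get_image("top"); T=cloud(im); cv2.imwrite("pics/t13.png",im["color"][...,::-1])
P=T.reshape(-1,3)
def mr(n,b,z0,z1):
    Q=P[(P[:,0]>b[0])&(P[:,0]<b[1])&(P[:,1]>b[2])&(P[:,1]<b[3])&(P[:,2]>z0)&(P[:,2]<z1)][:,:2]*1000
    print(n,len(Q),cv2.minAreaRect(Q.astype(np.float32)),cv2.minEnclosingCircle(Q.astype(np.float32)))
mr("trough",(.42,.56,-.29,-.11),.02,.05)
mr("beaker",(.575,.68,.02,.13),.06,.09); mr("beaker mid",(.575,.68,.02,.13),.01,.09)
fit(T,(.46,.59,.02,.17),.035,.08,"tip"); fit(T,B["plate"],.065,.09,"strip"); fit(T,B["plate"],.035,.085,"plate"); fit(T,B["tube"],.02,.06,"tube"); fit(T,B["timer"],.012,.03,"timer")
mr("bottle",(.72,.83,-.06,.05),.03,.13)
```

```text
trough 315 ((490.7903747558594, -183.46832275390625), (117.69171905517578, 49.278438568115234), 81.12242126464844) ((490.5172424316406, -183.9556884765625), 63.12736511230469)
beaker 91 ((619.1419067382812, 75.80592346191406), (52.902156829833984, 52.48234939575195), 75.75193786621094) ((621.4321899414062, 77.84738159179688), 29.373558044433594)
beaker mid 182 ((619.1419067382812, 75.80592346191406), (52.902156829833984, 52.48234939575195), 75.75193786621094) ((621.4468994140625, 77.2424545288086), 29.663660049438477)
tip      n782 c [0.5332 0.0893] yaw -8.75 size(x',y') 0.0592 0.0783 centroid [0.5331 0.0889] zmed 0.0563
strip    n657 c [ 0.5139 -0.0399] yaw -8.25 size(x',y') 0.0462 0.0814 centroid [ 0.5139 -0.0397] zmed 0.0748
plate    n1972 c [ 0.5135 -0.0397] yaw -8.5 size(x',y') 0.1063 0.1161 centroid [ 0.5135 -0.0397] zmed 0.0467
tube     n530 c [ 0.6227 -0.053 ] yaw -5.0 size(x',y') 0.0490 0.0678 centroid [ 0.6226 -0.053 ] zmed 0.0383
timer    n530 c [ 0.4071 -0.0143] yaw -9.0 size(x',y') 0.0580 0.0580 centroid [ 0.4073 -0.0145] zmed 0.0188
bottle 493 ((776.6460571289062, -6.556667327880859), (56.74375915527344, 57.56351089477539), 1.1140151023864746) ((776.3243408203125, -6.965810298919678), 30.39344024658203)
```

View pics/t13.png

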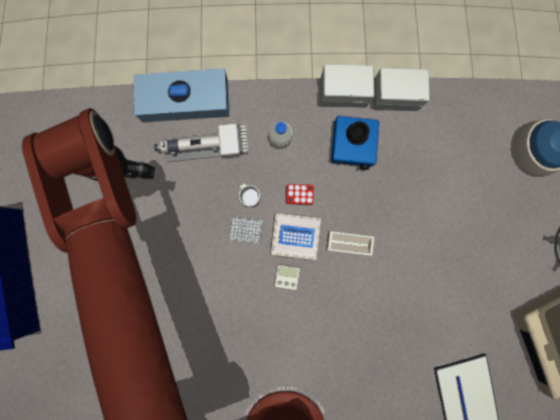

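The picture shows the trough at (351,243), the rack on the plate at (297,236), the tip box at (246,230) and the beaker behind it at (250,196). The tube rack, bottle and timer haven't moved.

```bash
python3 -c "
from station import ctrl
print(ctrl.finish_job())"
```

```text
the job is handed in; nothing more can be done
None
```

The bench is laid out as asked and handed in at about 42 s: every placed item measured within about 1 mm of its target, the bystanders didn't move, and everything is let go.

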